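Shut the tool drawer, try the chest lid, free its catch if it holds, and keep the lid up

ROBOT

A 7-joint arm with a two-finger parallel gripper is mounted at the origin on the work surface. World frame = base frame: x ahead of the robot, y to its left, z up, the work surface at z = 0. Lengths are in m, angles in rad, forces in N, time in s.
With the tool pointing down it reaches from about 0.4 to 0.85 m from the base axis. Payload 4.5 kg.
Tool frame: the origin (TCP) lies on the centre line of the jaws, within the pads' length; the fingertips stand 8 mm ahead of it and the grasp point (between the pads) lies 11 mm behind it; z points along the fingers, y is the line along which they close (so a half turn about z gives the same grasp; the last joint's range is limited). The gripper opens to 85 mm and grips with 20 to 120 N. Pads are 22 mm wide; open, the fingers measure 114 mm over their backs; the gripper's body (76 mm by 85 mm) begins 54 mm behind the grasp point. The pads swing forward as they close: fully open they stand 13 mm farther back than shut.
Start: joints at [-1.115, 0.689, -0.195, 1.565, 0.157, 0.902, -0.215], TCP at [0.256, 0.57, 0.2] pointing down, gripper open.
Joint ranges: [-3.01, 3.01], [-0.46, 2.08], [-1.47, 1.51], [0.13, 2.56], [-1, 4.14], [0.04, 2.09], [-2.66, 2.66]. Speed limits (rad/s): [2.57, 2.57, 3.14, 3.14, 3.14, 3.14, 3.14].

INTERFACE

Orientations are given as a unit quaternion [w, x, y, z].
In Python, from bench import r, claw, imaging, hand_in gives the robot as it stands. Calls block until the motion is done:
- r.move_to(position, orientation): joint-space move of the TCP to a pose.
- r.movel(position, rate=0.15, rotation=None): straight line of the TCP; rotation=None keeps the orientation; rate is the mean speed in m/s.
- r.goto_joints(angles): joint-space move.
- claw.gripper_to(opening, f_grip=None): finger opening in m; f_grip is the grip in N (None keeps the last); returns when the fingers have stopped.
- r.dwell(seconds).
- r.inverse_kinematics(position, orientation): joint angles nearest the present ones, or None.
- imaging.get_image(name): name is "scene" or "top" or "wrist"; returns a dict with "color" (400x640x3 uint8, red, green, blue), "intrinsics" (3x3 intrinsics, pixels), "k1" (the pictures are not rectified: a ray, as slopes to the right and down, at radius r is drawn at 1 + k1 r^2 times it, then the intrinsics apply), "xyz" and "rotation" of the camera in the world. Camera axes: x right, y down, z forward; pixel columns grow to the right and rows downward; lengths in m; the calibration is good to about 2 mm. A picture is of the moment at which its call begins. There is no depth.
A pose or a line that the arm cannot do raises r.PlanningError and nothing moves.
- hand_in(): hands the job in; it is judged then, once.
Readings, each from a call of its own:
- r.get_t(): time.
- r.get_joint_positions(): joint angles.
- r.get_qd(): joint speeds.
- r.get_effort(): joint torques, N m.
- r.get_tool_pos(): TCP position.
- r.get_tool_rot(): TCP orientation.
- r.get_contact_force(): force on the tool from outside, world axes, zero at the start.
- r.get_wrist_torque(): the same for the moment, N m.
- r.get_opening(): finger opening in m.
- r.get_finger_force(): force on a finger pad.
Only numpy, scipy, OpenCV 4.12 (cv2) and the standard library are available. Lean on these libraries where they do the work, as an engineer would, in place of code of your own. Each camera call takes 0.05 s, during which the arm holds its last target. There are 200 camera calls.

TASK

I have just put the files away: push the chest's drawer fully shut, then open the chest's lid for me. You cannot see whether its quarter-turn catch is holding the lid, so tug the lid by its steel handle to find out; if it is caught, give the red cross knob a quarter turn to free it (a quarter turn of a free catch would catch it). Raise the lid to about 35 degrees and finish while still holding it there with the gripper, because it has no stay and would fall shut; keep the drawer shut and leave the other things on the bench where they are.

Things in the scene. Friction and masses are not known exactly. Their poses are not given: they have to be found in the camera images.
- chest: Green sheet-steel tool chest standing on the bench, heavy, does not move: 240 mm deep (its x), 400 mm wide (its y), 125 mm high to the top of the shut lid. Origin at the centre of its underside on the bench; x points from its front to its back, y to its left as seen from the front, z up. The front looks towards the robot, give or take 15 degrees.
- drawer (a joint): How far the drawer under the till is pulled out towards the front, in m: 0 is fully home, at the start 0.035 to 0.065. It slides stiffly (about 3 N) along the chest's -x and stays where it is left.
- drawer_front (a point): Centre of the outer face of the flat green drawer front, 392 mm wide, 58 mm high (14 to 72 mm above the bench); moves with the drawer, axes as the chest's. With the drawer home this face stands 6 mm ahead of the chest's front. A steel bow pull, 98 mm wide, at its middle projects 24 mm.
- lid (a joint): Opening angle of the lid in rad: 0 shut, up to 1.9. Lid and fittings weigh about 0.75 kg and fall shut when let go. Caught, it lifts only about 0.02 (4 mm at the handle) and stops dead; free, it simply rises. The cross knob turns endlessly either way and clicks home each quarter turn (0.05 N m; let go well past 45 degrees it clicks on by itself); each click changes it between caught and free, looking the same.
- lid_hinge (a point): Middle of the lid's hinge line, along the chest's y at the top of its back edge, 119 mm above the bench.
- lid_handle (a point): Middle of the round steel bar of the bow handle on the lid, left of the middle near the front edge: 10 mm thick, 100 mm long along the chest's y, on two posts, its centre 40 mm above the lid's top with free space under it; 200 mm in front of the hinge line, 85 mm left of the lid's middle. Moves with the lid.
- catch_knob (a point): Centre of the catch's red cross knob on the lid, at mid-height of its arms, 25 mm above the lid's top, 200 mm in front of the hinge line, 75 mm right of the lid's middle. Four equal arms, 50 mm from tip to opposite tip, 16 mm wide with flat ends, 18 mm high, at rest pointing along the lid's edges; under it a black boss, 40 mm across, 13 mm high. This point is fixed to the lid: it does not turn with the knob.
- glue: White glue bottle with a pointed red cap, 60 mm in diameter, 191 mm high, standing near the chest; origin under its middle. Leave alone.
- joint_block: Pale wooden practice joint with two cheeks, 50 x 45 x 46 mm, near the chest. Leave alone.
- offcut: Pale wooden offcut, 70 x 40 x 28 mm, near the chest. Leave alone.
- hammer: Hammer lying on the bench to the right. Leave alone.
- file: Flat file with a wooden handle, 310 mm long, lying on the bench in front of the chest to the left. Leave alone.
- try_square: Try square with a dark wooden stock and a steel blade, lying on the bench to the left. Leave alone.

How it is judged:
On the way, in this order (a step that is already met when the one before it is completed fails the run):
1. the drawer is pushed fully home while the lid is still down (value of joint drawer below 0.004 m and value of joint lid below 0.04 rad), for 0.2 s.
2. the lid is free of its catch and lifted off the chest (value of joint lid above 0.1 rad), for 0.1 s.
At the end, for the whole second after the job is handed in: The lid stands still between 26 and 46 degrees open, carried by the gripper's fingers (at least 2 N of contact), and the drawer is still within 5 mm of fully home (value of joint lid between 0.45 and 0.8 rad and velocity of joint lid between -0.05 and 0.05 rad/s and contact force between the fingers and lid above 2 N and value of joint drawer below 0.005 m); the arm keeps its last pose, push and grip.
It fails at once if a bystander was pushed more than 30 mm or tipped over (distance of any of glue, joint_block, offcut, hammer, file, try_square from where it was at the start of the episode above 0.03 m or angle between glue's own z axis and vertical above 0.5 rad).
It also fails if it takes over 69 s, if anything falls off the work surface, if the arm or the gripper's body presses on something with over 40 N, if the wrist force passes 120 N, or if a joint passes its speed limit or range.

## Working session

There is one attempt and no reset: what is moved stays moved. The work goes in short steps, each a Python script; the robot and the scene stay as the last script left them, time stands still between calls to the robot, and variables do not carry over. Pictures are saved under pics/ and viewed, at most 10 in all, crops included, and the job is handed in when it is done.

```bash
ls; mkdir -p pics; python3 - <<'E'
from bench import r,claw,imaging
import cv2,pickle
for n in("scene","top"):
    d=imaging.get_image(n);cv2.imwrite(f"pics/{n}0.png",d["color"][:,:,::-1]);pickle.dump(d,open(f"{n}0.pkl","wb"))
    print(n,d["intrinsics"],d["k1"],d["xyz"],d["rotation"])
print(r.get_t(),r.get_tool_rot())
E
```

```text
pics
scene [[439.53011225   0.         320.93924654]
 [  0.         439.53011225 197.9190631 ]
 [  0.           0.           1.        ]] -0.050660139092078754 [1.19193033 0.40019024 1.23199947] [-0.14235075  0.47970605  0.82556738 -0.26087713]
top [[371.02463379   0.         325.75327462]
 [  0.         371.02463379 197.94039052]
 [  0.           0.           1.        ]] -0.017339889486867568 [0.45846802 0.00420816 1.48592404] [ 0.02207285 -0.69865851  0.71466906 -0.02524292]
0.1 [-1.27579053e-04  2.09301933e-01  9.77850704e-01 -8.27595476e-04]
```

View pics/scene0.png

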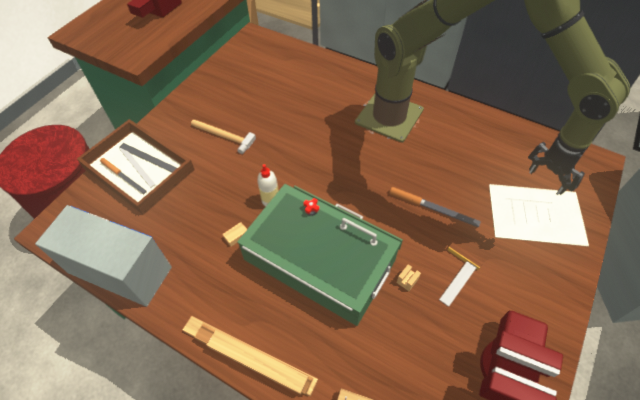

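View pics/top0.png

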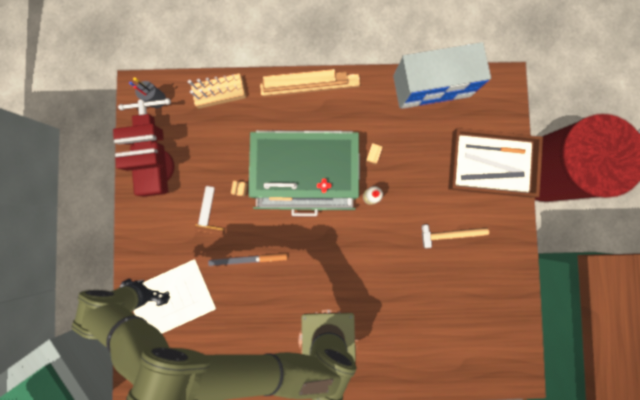

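The top view shows the chest at px (250–360, 130–208). The drawer is pulled out at rows 198–208, the handle is near (280,185), the knob near (324,184), and the glue near (373,195). I'll enlarge both views.

```bash
python3 - <<'E'
import cv2
a=cv2.imread("pics/top0.png")[120:220,230:390];cv2.imwrite("pics/tc.png",cv2.resize(a,None,fx=5,fy=5,interpolation=cv2.INTER_CUBIC))
a=cv2.imread("pics/scene0.png")[180:330,230:420];cv2.imwrite("pics/sc.png",cv2.resize(a,None,fx=4,fy=4,interpolation=cv2.INTER_CUBIC))
E
```

```text
(no output)
```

View pics/tc.png

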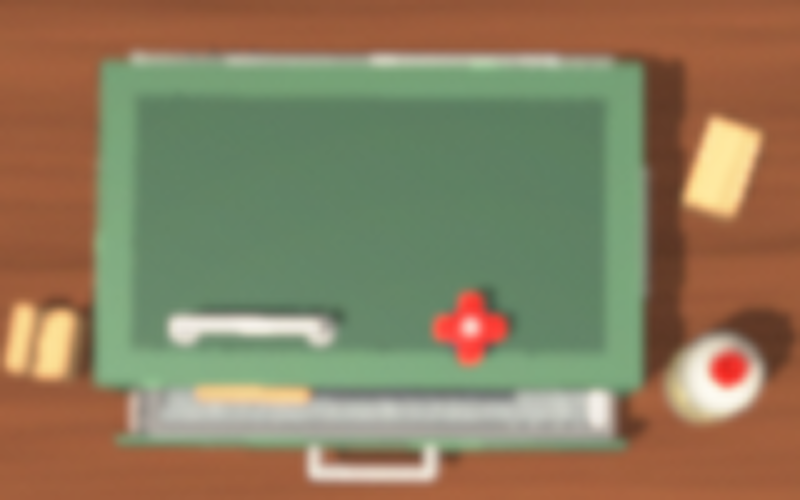

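View pics/sc.png

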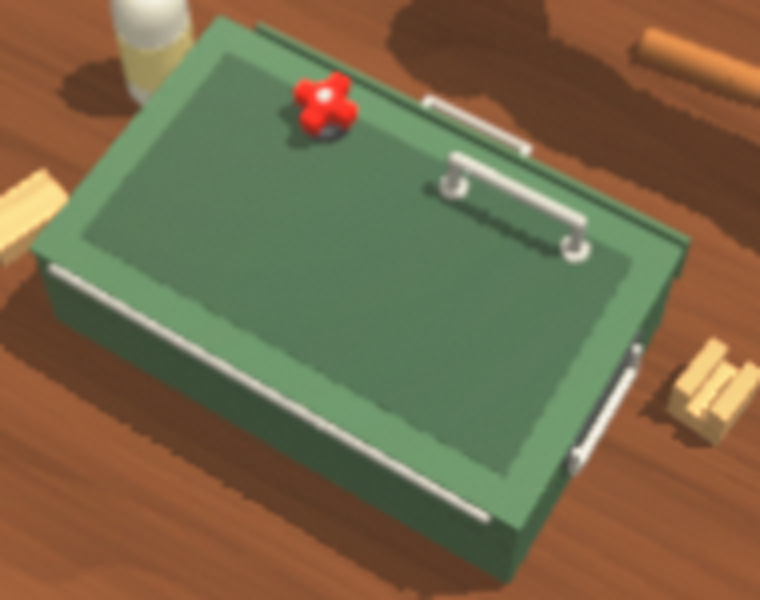

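Crop readings:
- **Top crop (5x):** lid corners (102,62), (646,62), (642,388), (96,385). Handle bar runs (172,323)–(332,324), knob centre is (470,327), and the drawer front's outer edge runs (118,441)–(626,448).
- **Scene crop (4x):** lid corners (222,17), (688,240), (520,525), (37,250). Handle runs (453,157)–(583,222), knob top is (325,97).

The next step is fitting the chest pose.

```bash
cat > h.py <<'E'
import numpy as np,pickle
from scipy.spatial.transform import Rotation as R
def proj(d,P):
    q=np.array(d["rotation"]);M=R.from_quat(q[[1,2,3,0]]).as_matrix()
    c=(np.atleast_2d(P)-d["xyz"])@M
    s=c[:,:2]/c[:,2:];s=s*(1+d["k1"]*(s**2).sum(1,keepdims=True))
    K=d["intrinsics"];return s*[K[0,0],K[1,1]]+[K[0,2],K[1,2]]
def chest(p,L):
    c,s=np.cos(p[2]),np.sin(p[2]);L=np.atleast_2d(L)
    return np.c_[p[0]+c*L[:,0]-s*L[:,1],p[1]+s*L[:,0]+c*L[:,1],L[:,2]]
E
python3 - <<'E'
from h import *
from scipy.optimize import least_squares
T,S=[pickle.load(open(n+"0.pkl","rb")) for n in("top","scene")]
cr=lambda a,k,o:(np.array(a)+.5)/k-.5+o
t=cr([(102,62),(646,62),(642,388),(96,385),(252,323.5),(470,327),(118,443),(626,448)],5,[230,120])
s=cr([(37,250),(222,17),(688,240),(520,525),(518,189.5),(325,97)],4,[230,180])
a,b,z=.12,.2,.125
h=(-.08,.085,.165);k=(-.08,-.075,.159)
def res(p,o=0):
    e=p[3]
    t3=[(a,b,z),(a,-b,z),(-a,-b,z),(-a,b,z),h,k,(-a-.006-e,.196,.072),(-a-.006-e,-.196,.072)]
    s3=[(a,-b,z),(-a,-b,z),(-a,b,z),(a,b,z),h,k]
    return np.r_[proj(T,chest(p,t3))-t,proj(S,chest(p,s3))-s]
f=least_squares(lambda p:res(p).ravel(),[.65,.05,0,.05],loss='soft_l1')
print(f.x,np.degrees(f.x[2]));print(res(f.x).round(2).tolist())
p=f.x
for n,L in dict(handle=h,knob=(-.08,-.075,.15),hinge=(.12,0,.119),front=(-.126-p[3],0,.043)).items():print(n,chest(p,L))
np.save("p.npy",p)
E
```

```text
[ 0.67469589  0.07562903 -0.02689666  0.03482798] -1.5410650912806345
[[0.29, 0.49], [-1.06, 0.99], [-0.14, 0.09], [0.29, 0.21], [-0.83, 0.71], [0.32, 0.38], [-0.44, 0.27], [0.78, -0.28], [-1.07, -0.43], [-0.54, 0.12], [-1.24, 2.2], [0.42, 0.46], [0.01, 0.2], [0.28, 0.24]]
handle [[0.59701077 0.16274976 0.165     ]]
knob [[0.59270782 0.00280763 0.15      ]]
hinge [[0.79465249 0.07240182 0.119     ]]
front [[0.51392609 0.07995425 0.043     ]]
```

The fit gives a drawer extension of 35 mm and a yaw of -1.5°, with residuals of at most about 1 px apart from one corner. I'll push the drawer with shut fingers, tilted 45°, to the left of the pull.

```bash
cat >> h.py <<'E'
p=np.load("p.npy")
def ori(tilt,spin=0,yaw=None):
    """tilt: rad from straight down, + = tool z leaning forward (+x chest); spin about tool z"""
    yaw=p[2] if yaw is None else yaw
    M=R.from_euler('z',yaw)*R.from_euler('y',np.pi-tilt)*R.from_euler('z',spin)
    return M.as_quat()[[3,0,1,2]]
def C(*L): return chest(p,L)[0]
E
python3 - <<'E'
from h import *
from bench import r,claw,imaging
hh=lambda th,t:None
def lidpt(th,x=-.2,z=.046,y=.085): return C(.12+x*np.cos(th)+z*np.sin(th),y,.119-x*np.sin(th)+z*np.cos(th))
for s in(0,np.pi): print("push",s,r.inverse_kinematics(C(-.2,.095,.045),ori(np.pi/4,s)))
for s in(np.pi/2,-np.pi/2):
    for th in(0,.3,.61):
        for t in(.25,0,-.25): q=r.inverse_kinematics(lidpt(th),ori(t) if 0 else (R.from_euler('z',p[2])*R.from_euler('y',np.pi-t)*R.from_euler('z',s)).as_quat()[[3,0,1,2]]);print("handle",s,th,t,None if q is None else np.round(q,2))
for s in np.arange(-np.pi,3.2,np.pi/4): q=r.inverse_kinematics(C(-.08,-.075,.145),ori(0,s)); print("knob",s,None if q is None else np.round(q,2))
E
```

```text
push 0 None
push 3.141592653589793 None
handle 1.5707963267948966 0 0.25 [-0.47  0.64  0.11  1.9   0.09  0.38 -0.49]
handle 1.5707963267948966 0 0 [-0.35  0.72  0.02  1.63 -0.02  0.8  -0.35]
handle 1.5707963267948966 0 -0.25 [-0.3   0.85  0.02  1.34 -0.1   1.19 -0.27]
handle 1.5707963267948966 0.3 0.25 [-0.45  0.58  0.11  1.78  0.07  0.55 -0.45]
handle 1.5707963267948966 0.3 0 [-0.36  0.68  0.06  1.5  -0.04  0.96 -0.32]
handle 1.5707963267948966 0.3 -0.25 [-0.3   0.83  0.02  1.19 -0.09  1.36 -0.27]
handle 1.5707963267948966 0.61 0.25 [-0.43  0.58  0.13  1.6   0.03  0.73 -0.38]
handle 1.5707963267948966 0.61 0 [-0.34  0.7   0.07  1.3  -0.05  1.15 -0.29]
handle 1.5707963267948966 0.61 -0.25 [-0.28  0.87  0.04  0.95 -0.1   1.56 -0.27]
handle -1.5707963267948966 0 0.25 [-0.06  0.68 -0.57  1.88  0.89  0.62  1.9 ]
handle -1.5707963267948966 0 0 [ 0.08  0.83 -0.8   1.6   0.67  1.01  2.18]
handle -1.5707963267948966 0 -0.25 [ 0.1   0.99 -0.92  1.31  0.59  1.38  2.31]
handle -1.5707963267948966 0.3 0.25 [-0.    0.64 -0.65  1.76  0.75  0.76  2.07]
handle -1.5707963267948966 0.3 0 [ 0.08  0.79 
[... 249 characters left out ...]
27  0.56  1.3   2.38]
handle -1.5707963267948966 0.61 -0.25 [ 0.02  0.96 -0.88  0.92  0.53  1.69  2.47]
knob -3.141592653589793 [-0.33  0.76  0.45  1.74 -0.46  0.75 -1.25]
knob -2.356194490192345 [-0.53  0.89  0.87  1.75 -0.84  0.92 -1.67]
knob -1.5707963267948966 [ 0.36  0.83 -0.81  1.7   0.72  0.94  2.38]
knob -0.7853981633974483 [ 0.25  0.77 -0.6   1.71  0.55  0.84  1.74]
knob 0.0 [ 0.14  0.73 -0.39  1.71  0.37  0.77  1.11]
knob 0.7853981633974483 [ 0.02  0.72 -0.18  1.72  0.18  0.72  0.5 ]
knob 1.5707963267948966 [-0.09  0.71  0.02  1.73 -0.02  0.7  -0.09]
knob 2.356194490192345 [-0.21  0.73  0.22  1.73 -0.22  0.71 -0.68]
knob 3.141592653589793 [-0.33  0.76  0.45  1.74 -0.46  0.75 -1.25]
```

```bash
python3 - <<'E'
from h import *
from bench import r
for y in(0,.095,.15,-.12):
  for z in(.045,.06):
    for x in(-.2,-.14):
      best=[]
      for s in np.arange(-np.pi/2,np.pi+.1,np.pi/2):
        for t in np.arange(.7,-.05,-.05):
          if r.inverse_kinematics(C(x,y,z),ori(t,s)) is not None: best.append((round(s,2),round(t,2)));break
      print(y,z,x,best)
E
```

```text
0 0.045 -0.2 [(np.float64(-1.57), np.float64(0.4)), (np.float64(0.0), np.float64(0.4)), (np.float64(1.57), np.float64(0.4)), (np.float64(3.14), np.float64(0.4))]
0 0.045 -0.14 [(np.float64(-1.57), np.float64(0.6)), (np.float64(0.0), np.float64(0.6)), (np.float64(1.57), np.float64(0.6)), (np.float64(3.14), np.float64(0.6))]
0 0.06 -0.2 [(np.float64(-1.57), np.float64(0.4)), (np.float64(0.0), np.float64(0.4)), (np.float64(1.57), np.float64(0.4)), (np.float64(3.14), np.float64(0.4))]
0 0.06 -0.14 [(np.float64(-1.57), np.float64(0.6)), (np.float64(0.0), np.float64(0.6)), (np.float64(1.57), np.float64(0.6)), (np.float64(3.14), np.float64(0.6))]
0.095 0.045 -0.2 [(np.float64(-1.57), np.float64(0.55)), (np.float64(0.0), np.float64(0.55)), (np.float64(1.57), np.float64(0.55)), (np.float64(3.14), np.float64(0.55))]
0.095 0.045 -0.14 [(np.float64(-1.57), np.float64(0.7)), (np.float64(0.0), np.float64(0.7)), (np.float64(1.57), np.float64(0.7)), (np.float64(3.14), np.float64(0.7))]
0.095 0.06 -0.2 [(np.float64(-1.57), np.float64(0.55)), (np.float64(0.0), np.float64(0.55)), (np.float64(1.57), np.
[... 852 characters left out ...]
64(3.14), np.float64(0.7))]
-0.12 0.045 -0.2 [(np.float64(-1.57), np.float64(0.4)), (np.float64(0.0), np.float64(0.35)), (np.float64(1.57), np.float64(0.35)), (np.float64(3.14), np.float64(0.35))]
-0.12 0.045 -0.14 [(np.float64(-1.57), np.float64(0.6)), (np.float64(0.0), np.float64(0.55)), (np.float64(1.57), np.float64(0.55)), (np.float64(3.14), np.float64(0.55))]
-0.12 0.06 -0.2 [(np.float64(-1.57), np.float64(0.4)), (np.float64(0.0), np.float64(0.4)), (np.float64(1.57), np.float64(0.4)), (np.float64(3.14), np.float64(0.4))]
-0.12 0.06 -0.14 [(np.float64(-1.57), np.float64(0.6)), (np.float64(0.0), np.float64(0.55)), (np.float64(1.57), np.float64(0.55)), (np.float64(3.14), np.float64(0.55))]
```

```bash
python3 - <<'E'
from h import *
from bench import r,claw,imaging
claw.gripper_to(0,f_grip=30)
o=ori(.5)
r.move_to(C(-.22,.095,.18),o); r.movel(C(-.205,.095,.05))
print(r.get_t(),r.get_contact_force())
for x in np.arange(-.180,-.1249,.0025):
    r.movel(C(x,.095,.05),rate=.05); f=r.get_contact_force(); a=r.get_tool_pos()
    print(round(x,4),np.round(f,1),np.round(a,4))
    if x>-.15 and np.linalg.norm(f)>12: break
r.dwell(.3);print(r.get_t(),r.get_contact_force())
E
```

```text
3.5 [ 0.28734981  0.49916019 -0.06422022]
-0.18 [0.7 0.3 0. ] [0.4973 0.1753 0.05  ]
-0.1775 [ 1.  -0.2  1. ] [0.4998 0.1754 0.0499]
-0.175 [-1.1 -0.9 -0.1] [0.5025 0.1753 0.05  ]
-0.1725 [ 0.2  0.1 -0.1] [0.505  0.1752 0.05  ]
-0.17 [ 0.3 -0.3  0.2] [0.5075 0.1751 0.0501]
-0.1675 [-0.7 -0.3 -0.4] [0.51   0.1751 0.0501]
-0.165 [0.5 0.3 0.2] [0.5125 0.175  0.0501]
-0.1625 [0.1 0.9 0.2] [0.515  0.1749 0.05  ]
-0.16 [ 1.1 -0.5 -0.4] [0.5175 0.1748 0.05  ]
-0.1575 [0.7 0.6 0.6] [0.52   0.1748 0.0501]
-0.155 [-0.4  0.1  1.1] [0.5225 0.1747 0.05  ]
-0.1525 [-0.  -0.8  0.7] [0.525  0.1747 0.05  ]
-0.15 [ 0.4 -0.7 -0.5] [0.5275 0.1746 0.05  ]
-0.1475 [-1.  -0.4  0.2] [0.53   0.1745 0.0501]
-0.145 [-0.2  0.2 -0.3] [0.5325 0.1745 0.0501]
-0.1425 [-0.   0.5  0.3] [0.5351 0.1744 0.0501]
-0.14 [-0.2 -0.5  0.5] [0.5375 0.1744 0.0501]
-0.1375 [ 0.5 -0.1 -1.1] [0.54   0.1743 0.0501]
-0.135 [ 0.4 -1.2 -0.1] [0.5425 0.1742 0.0501]
-0.1325 [-0.2 -0.1 -0.6] [0.545  0.1741 0.0501]
-0.13 [0.1 0.2 0. ] [0.5475 0.1741 0.0501]
-0.1275 [-0.7 -0.6 -0.5] [0.55  0.174 0.05 ]
-0.125 [-0.8  0.8  0.2] [0.5525 0.1739 0.05  ]
9.95 [-0.80660688 -0.0013416   0.58894523]
```

No contact force was felt, so I need a look.

```bash
python3 - <<'E'
from bench import r,claw,imaging
import cv2,numpy as np
d=imaging.get_image("top");a=d["color"][120:220,230:390,::-1];a=cv2.resize(a,None,fx=3,fy=3,interpolation=cv2.INTER_CUBIC)
b=imaging.get_image("scene")["color"][150:300,240:480,::-1];b=cv2.resize(b,(480,300))
cv2.imwrite("pics/a1.png",np.vstack([a,b]))
E
```

```text
(no output)
```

View pics/a1.png

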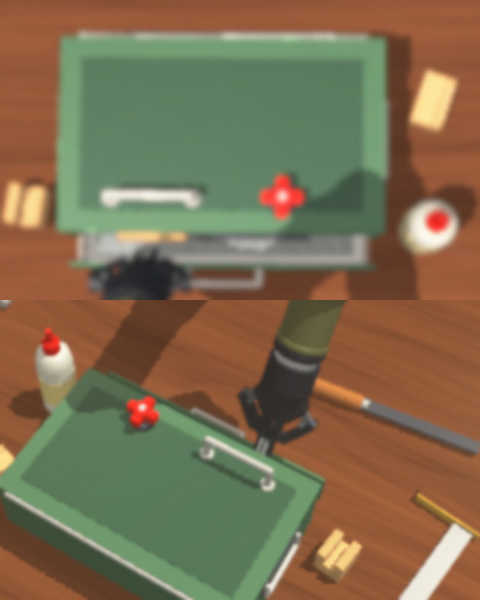

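```bash
python3 - <<'E'
from h import *
from bench import r
a=np.array(r.get_tool_pos());q=np.array(r.get_tool_rot());z=R.from_quat(q[[1,2,3,0]]).as_matrix()[:,2]
print(a,z,r.get_opening())
for n in("top","scene"):
    d=pickle.load(open(n+"0.pkl","rb"))
    for k in(.008,-.065,-.12):print(n,k,proj(d,a+k*z), (proj(d,a+k*z)-([230,120] if n=="top" else [240,150]))*(3 if n=="top" else 2)+([0,0] if n=="top" else [0,300]))
E
```

```text
[0.5522176  0.17400891 0.04996637] [ 0.4791325  -0.0128153  -0.87764903] -0.00040241621181194104
top 0.008 [[280.26575035 198.72169738]] [[150.79725105 236.16509213]]
top -0.065 [[278.10863132 206.99533119]] [[144.32589395 260.98599358]]
top -0.12 [[276.3421246  213.77315751]] [[139.0263738  281.31947253]]
scene 0.008 [[366.18803488 239.03533437]] [[252.37606976 478.07066874]]
scene -0.065 [[373.19420133 219.81760799]] [[266.38840266 439.63521598]]
scene -0.12 [[378.72366895 204.62470043]] [[277.4473379  409.24940087]]
```

The drawer looks unmoved, with its front still at row ≈265. The fingertips are hidden near (150,240). I'll look closer with all cameras.

```bash
python3 - <<'E'
from bench import r,claw,imaging
import cv2,numpy as np
g=lambda n:imaging.get_image(n)["color"][:,:,::-1]
w=cv2.resize(g("wrist"),(400,250));t=cv2.resize(g("top")[170:220,240:320],(400,250),interpolation=cv2.INTER_CUBIC)
s=cv2.resize(g("scene")[190:260,310:470],(800,350),interpolation=cv2.INTER_CUBIC)
cv2.imwrite("pics/a2.png",np.vstack([np.hstack([w,t]),s]))
E
```

```text
(no output)
```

View pics/a2.png

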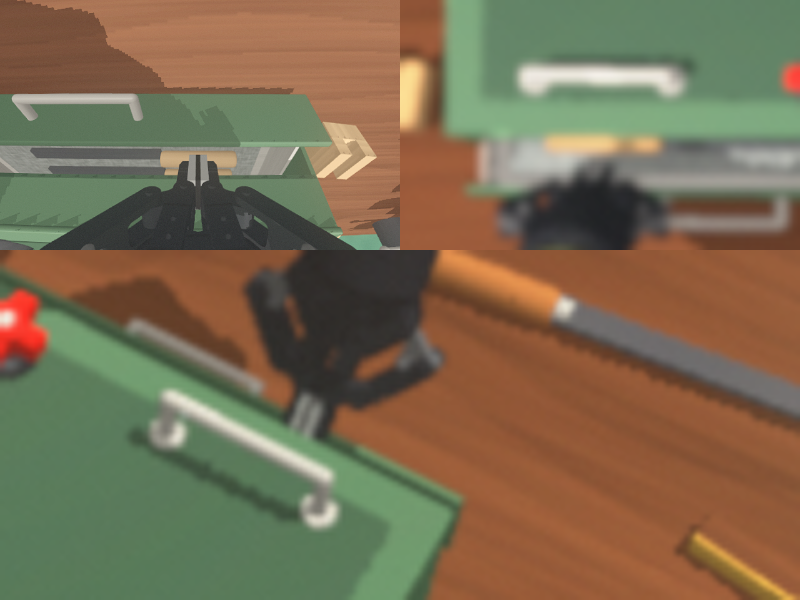

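```bash
python3 - <<'E'
from h import *
from bench import r,imaging
d=imaging.get_image("wrist");pickle.dump(d,open("w1.pkl","wb"))
q=np.array(d["rotation"]);M=R.from_quat(q[[1,2,3,0]]).as_matrix();print(d["xyz"],M.round(2),d["intrinsics"][0,0])
s=.625
for n,L in dict(handleL=(-.08,.135,.165),handleR=(-.08,.035,.165),lidFL=(-.12,.2,.125),lidFR=(-.12,-.2,.125),lidBL=(.12,.2,.125),knob=(-.08,-.075,.159),frontL=(-.161,.196,.072),frontBL=(-.161,.196,.014),pullL=(-.185,.049,.043),pullR=(-.185,-.049,.043)).items():print(n,(proj(d,C(*L))*s).round())
a=np.array(r.get_tool_pos());print("tcp",proj(d,a)*s)
E
```

```text
[0.39680353 0.17765847 0.16416635] [[ 0.03  0.68  0.73]
 [ 1.   -0.02 -0.02]
 [-0.    0.73 -0.68]] 325.6793426194332
handleL [[251. 306.]]
handleR [[118. 306.]]
lidFL [[341. 233.]]
lidFR [[-146.  217.]]
lidBL [[262. 274.]]
knob [[-14. 288.]]
frontL [[332. 142.]]
frontBL [[305.  93.]]
pullL [[137.  92.]]
pullR [[12. 92.]]
tcp [[197.96344515 146.8321664 ]]
```

```bash
python3 - <<'E'
from h import *
from bench import r,imaging
import cv2
w=pickle.load(open("w1.pkl","rb"))["color"][130:330,180:460,::-1]
a=np.array(r.get_tool_pos())
for k in(.004,.008):
    r.movel(a-[k,0,0],rate=.05);r.dwell(.1);print(r.get_contact_force(),r.get_tool_pos())
w2=imaging.get_image("wrist")["color"][130:330,180:460,::-1]
cv2.imwrite("pics/a3.png",np.vstack([cv2.rotate(cv2.resize(x,(800,571),interpolation=cv2.INTER_CUBIC)[130:430],cv2.ROTATE_180) for x in(w,w2)]))
E
```

```text
[ 0.37123506 -0.22620882 -0.51821016] [0.54822304 0.17398517 0.0499669 ]
[ 0.17535487  0.05307226 -0.3569263 ] [0.54429206 0.17397362 0.05000975]
```

View pics/a3.png

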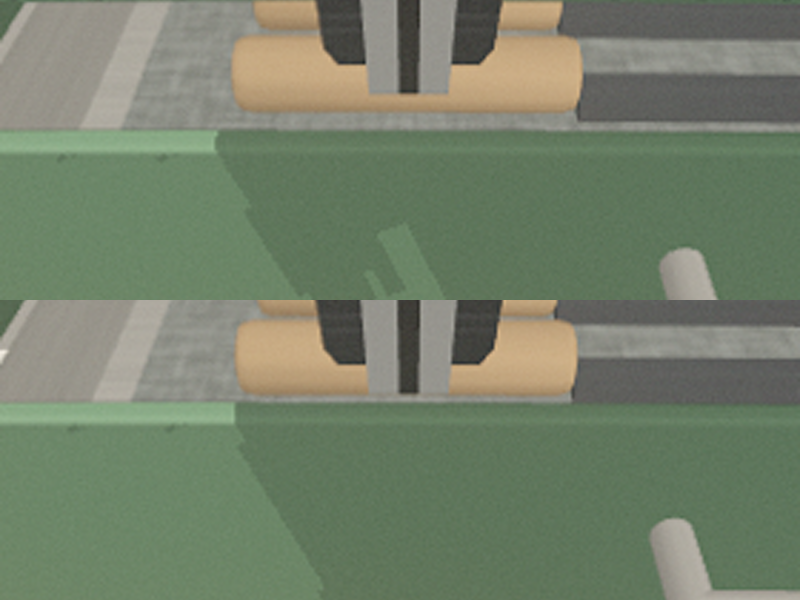

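The fingertips now show over the drawer's contents, so they passed the panel without any force. I'll back out and push on the bow pull instead, watching the force closely.

```bash
python3 - <<'E'
from h import *
from bench import r,claw,imaging
a=np.array(r.get_tool_pos());r.movel(a+np.array([-.055,0,.1]))
o=ori(.35)
r.move_to(C(-.235,0,.15),o); r.movel(C(-.235,0,.045))
print(r.get_t(),r.get_contact_force(),r.get_opening())
for i,x in enumerate(np.arange(-.22,-.1799,.0025)):
    r.movel(C(x,0,.045),rate=.04); f=r.get_contact_force()
    print(round(x,4),np.round(f,1),np.round(r.get_tool_pos(),4),r.get_finger_force())
    if np.linalg.norm(f)>3: break
import cv2
d=imaging.get_image("wrist");w=d["color"][:,:,::-1];pickle.dump(d,open("w2.pkl","wb"))
t=imaging.get_image("top")["color"][160:220,240:340,::-1]
cv2.imwrite("pics/a4.png",np.hstack([cv2.rotate(cv2.resize(w,(480,300)),cv2.ROTATE_180),cv2.resize(t,(320,300),interpolation=cv2.INTER_CUBIC)]))
E
```

```text
14.0083 [ 0.72066743 -0.13068108  0.86174165] -0.0002830796844591063
-0.22 [-0.2 -0.1 -0.3] [0.4549 0.0814 0.0452] 0.0
-0.2175 [-0.6  0.1 -0.1] [0.4573 0.0815 0.045 ] 0.0
-0.215 [-0.2 -0.3 -1. ] [0.4599 0.0814 0.045 ] 0.0
-0.2125 [0.  0.5 0.9] [0.4625 0.0813 0.045 ] 0.0
-0.21 [ 0.5 -0.2 -0.2] [0.465  0.0813 0.045 ] 0.0
-0.2075 [ 0.2  0.1 -0.5] [0.4675 0.0812 0.045 ] 0.0
-0.205 [-0.7  0.5 -0.2] [0.47   0.0811 0.045 ] 0.0
-0.2025 [0.1 0.4 0.9] [0.4725 0.0811 0.045 ] 0.0
-0.2 [ 1.5  0.1 -0.5] [0.475 0.081 0.045] 0.0
-0.1975 [-1.2 -0.9 -0.6] [0.4775 0.0809 0.045 ] 0.0
-0.195 [-0.2  0.5 -0.5] [0.48   0.0808 0.045 ] 0.0
-0.1925 [-0.8 -0.6  0.1] [0.4825 0.0808 0.045 ] 0.0
-0.19 [-0.5  0.2 -0. ] [0.485  0.0807 0.045 ] 0.0
-0.1875 [0.4 0.8 0.3] [0.4875 0.0807 0.0451] 0.0
-0.185 [ 0.  -0.9  0.3] [0.49   0.0806 0.045 ] 0.0
-0.1825 [ 0.4  0.1 -1.1] [0.4925 0.0805 0.045 ] 0.0
-0.18 [ 0.7 -0.3 -0. ] [0.495  0.0804 0.045 ] 0.0
```

View image.

View pics/a4.png

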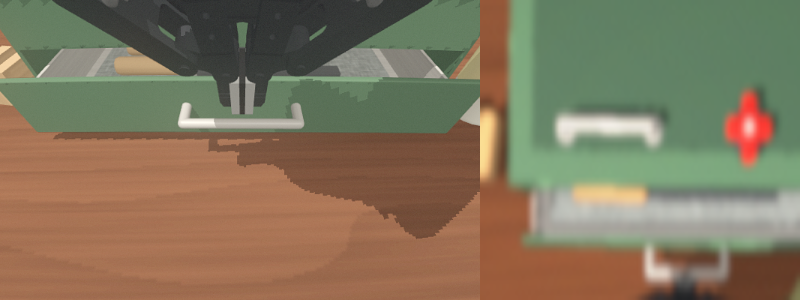

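```bash
python3 - <<'E'
from h import *
from bench import r
d=pickle.load(open("w2.pkl","rb"));a=np.array(r.get_tool_pos());q=np.array(r.get_tool_rot());z=R.from_quat(q[[1,2,3,0]]).as_matrix()[:,2]
for k in(.008,0,-.01,-.02,-.03,-.04):print(k,a+k*z,proj(d,a+k*z).round())
print(d["xyz"])
for n,L in dict(pullL=(-.185,.049,.043),pullR=(-.185,-.049,.043),fL=(-.161,.196,.072),fR=(-.161,-.196,.072),fbR=(-.161,-.196,.014),fbL=(-.161,.196,.014)).items():
    x=proj(d,C(*L))[0];print(n,((640-x[0])*.75,(400-x[1])*.75))
E
```

```text
0.008 [0.49749084 0.08035416 0.03749084] [[317. 229.]]
0 [0.49474865 0.08042825 0.04500581] [[317. 235.]]
-0.01 [0.4913209  0.08052087 0.05439954] [[317. 242.]]
-0.02 [0.48789315 0.08061349 0.06379326] [[317. 251.]]
-0.03 [0.48446541 0.0807061  0.07318698] [[317. 260.]]
-0.04 [0.48103766 0.08079872 0.0825807 ] [[317. 271.]]
[0.35817482 0.08368267 0.18115216]
pullL (np.float64(179.56274990452124), np.float64(130.33761251495534))
pullR (np.float64(305.1104185597432), np.float64(130.4835770137699))
fL (np.float64(-7.122866674116864), np.float64(83.3096455311256))
fR (np.float64(492.30545258125284), np.float64(83.81015367005507))
fbR (np.float64(446.67379333748465), np.float64(133.94535244618623))
fbL (np.float64(38.45319277920785), np.float64(133.4646274473076))
```

In the wrist view the fingertips end at native (316,251). That puts the tip about 20 mm behind the reported TCP, so it skimmed over the drawer panel. I'll check by touching the bench.

```bash
python3 - <<'E'
from h import *
from bench import r,claw,imaging
r.movel(C(-.235,0,.045))
z=.03;r.movel(C(-.235,0,z))
while z>-.03:
    z-=.0015; r.movel(C(-.235,0,z),rate=.03); f=r.get_contact_force()
    if np.linalg.norm(f)>3.5: break
print(z,f,r.get_tool_pos(),r.get_t())
E
```

```text
-0.02850000000000002 [-3.00210405 -0.83269612 13.65516185] [ 0.44005585  0.08208882 -0.02738066] 29.2167
```

```bash
python3 - <<'E'
from h import *
for n,t,row in(("w2",(.4975,.0804,.0375),251),("w1",(.556,.174,.043),248)):
    d=pickle.load(open(n+".pkl","rb"))
    for dz in(.028,.033,.038):
        print(n,row,dz,[(dx,int(proj(d,np.array(t)+[dx,0,dz])[0,1])) for dx in(-.02,-.01,0,.01,.02)])
E
```

```text
w2 251 0.028 [(-0.02, 239), (-0.01, 252), (0, 265), (0.01, 276), (0.02, 287)]
w2 251 0.033 [(-0.02, 246), (-0.01, 259), (0, 272), (0.01, 283), (0.02, 294)]
w2 251 0.038 [(-0.02, 254), (-0.01, 267), (0, 280), (0.01, 291), (0.02, 302)]
w1 248 0.028 [(-0.02, 249), (-0.01, 259), (0, 269), (0.01, 278), (0.02, 286)]
w1 248 0.033 [(-0.02, 257), (-0.01, 268), (0, 277), (0.01, 286), (0.02, 294)]
w1 248 0.038 [(-0.02, 266), (-0.01, 276), (0, 286), (0.01, 294), (0.02, 302)]
```

The bench touch confirms it: the real fingertips sit about 35 mm behind where the nominal TCP says. I'll apply that correction, push again, and keep an eye on the time (29 s used).

```bash
python3 - <<'E'
from h import *
from bench import r,claw,imaging
import cv2
r.movel(C(-.225,.095,.022),rate=.25,rotation=ori(.5)) if 0 else None
r.movel(C(-.235,0,.03),rate=.2)
r.movel(C(-.205,.095,.02),rate=.25,rotation=ori(.5))
r.movel(C(-.145,.095,.02),rate=.15)
print(r.get_t(),r.get_contact_force())
x=-.145
while x<-.1:
    x+=.004 if x<-.13 else .002
    r.movel(C(x,.095,.02),rate=.1); f=np.array(r.get_contact_force()); print(round(x,4),f.round(1))
    if -f[0]>10: break
r.dwell(.25);print(r.get_t(),r.get_contact_force(),r.get_tool_pos())
d=imaging.get_image("wrist");w=d["color"][:,:,::-1];pickle.dump(d,open("w3.pkl","wb"))
t=imaging.get_image("top")["color"][160:220,240:340,::-1]
cv2.imwrite("pics/a5.png",np.hstack([cv2.rotate(cv2.resize(w,(480,300)),cv2.ROTATE_180),cv2.resize(t,(320,300),interpolation=cv2.INTER_CUBIC)]))
E
```

```text
30.7583 [ 0.38845832 -0.22125768 -0.28528666]
-0.141 [-1.1 -0.1 -0.2]
-0.137 [-0.  -0.6 -1.6]
-0.133 [-0.4  0.1  0.1]
-0.129 [-0.4 -0.1 -0.6]
-0.127 [-0.9 -0.2 -0.1]
-0.125 [-0.6  0.6  0.2]
-0.123 [-1.6 -0.   0.4]
-0.121 [-1.1 -0.3 -0.2]
-0.119 [-2.1  0.8 -0.7]
-0.117 [-3.1  0.1  2.1]
-0.115 [-12.   -1.5   7. ]
33.7583 [-10.3129244   -1.83512042   7.9171686 ] [0.5599227  0.1738471  0.01977846]
```

View pics/a5.png

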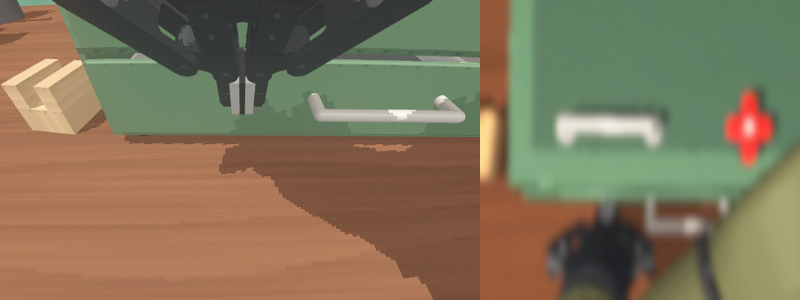

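The drawer is now nearly flush: face corners at (80,62) and (115,135), pull ends at (315,115) and (462,120). I'll check the extension numerically.

```bash
python3 - <<'E'
from h import *
d=pickle.load(open("w3.pkl","rb"));print(d["xyz"])
f=lambda L:(((640,400)-proj(d,C(*L))[0])*.75).round()
for e in(0,.005,.01,.015,.02): print(e,"TL",f((-.126-e,.196,.072)),"BL",f((-.126-e,.196,.014)),"pullL",f((-.15-e,.049,.046)),"pullR",f((-.15-e,-.049,.046)))
print("lidFL",f((-.12,.2,.125)))
E
```

```text
[0.40483266 0.17700232 0.13448859]
0 TL [82. 65.] BL [114. 136.] pullL [317. 121.] pullR [469. 123.]
0.005 TL [78. 68.] BL [111. 140.] pullL [319. 126.] pullR [474. 128.]
0.01 TL [74. 72.] BL [109. 145.] pullL [321. 131.] pullR [480. 133.]
0.015 TL [69. 76.] BL [106. 149.] pullL [323. 137.] pullR [485. 138.]
0.02 TL [65. 80.] BL [103. 154.] pullL [325. 143.] pullR [491. 144.]
lidFL [ 38. -38.]
```

The extension comes out at about 0, and the 10 N stop agrees, so the drawer is home. Next I'll grasp the lid handle and tug.

```bash
cat >> h.py <<'E'
G=.046
def axis(o): return R.from_quat(np.array(o)[[1,2,3,0]]).as_matrix()[:,2]
def lidpt(th,x=-.2,z=.046,y=.085): return C(.12+x*np.cos(th)+z*np.sin(th),y,.119-x*np.sin(th)+z*np.cos(th))
def hand(th,t,up=0):
    o=ori(t,0); o=(R.from_euler('z',p[2])*R.from_euler('y',np.pi-t)*R.from_euler('z',np.pi/2)).as_quat()[[3,0,1,2]]
    return lidpt(th)+G*axis(o)-up*axis(o),o
E
python3 - <<'E'
from h import *
from bench import r,claw,imaging
a=np.array(r.get_tool_pos());r.movel(a+np.array([-.07,0,.09]),rate=.3)
claw.gripper_to(.055)
P,o=hand(0,.15,.07);r.move_to(P,o)
P,o=hand(0,.15);r.movel(P,rate=.15)
print(r.get_t(),r.get_contact_force())
claw.gripper_to(0,f_grip=40)
print(r.get_opening(),r.get_finger_force(),r.get_contact_force())
for th in(.012,.022,.032,.042):
    P,_=hand(th,.15);r.movel(P,rate=.03);f=np.array(r.get_contact_force());print(th,f.round(1),np.array(r.get_tool_pos())[2]-P[2])
    if f[2]<-18:break
print(r.get_t(),r.get_opening())
E
```

```text
36.2583 [ 1.23393614  0.63104372 -0.30791505]
0.008140097415488524 39.09646511077881 [ 2.3687563  -0.46350645  4.21413361]
0.012 [ 6.1  2.3 -6.1] -0.0005083569954495298
0.022 [ 5.4  1.9 -6.5] -0.0006962774305890179
0.032 [ 6.6  3.4 -8.2] -0.0012175502095497226
0.042 [  8.    6.7 -17.5] -0.0029807775363042827
37.7333 0.00804730134799797
```

The force climbs steeply at about 4–6 mm. One more step will confirm that the lid is caught, and then I'll free the knob.

```bash
python3 - <<'E'
from h import *
from bench import r,claw,imaging
import sys
P,_=hand(.05,.15);r.movel(P,rate=.03);f=np.array(r.get_contact_force());print(f.round(1))
if f[2]>-20: print("not caught?");sys.exit()
P,o=hand(0,.15);r.movel(P,rate=.06)
claw.gripper_to(.06,f_grip=30)
P,_=hand(0,.15,.06);r.movel(P,rate=.25)
claw.gripper_to(.08)
K=lambda z:C(-.08,-.075,z)
s0=np.pi/2
r.move_to(K(.17),ori(0,s0));r.movel(K(.107),rate=.12)
print(r.get_t(),np.round(r.get_contact_force(),1))
claw.gripper_to(.03,f_grip=30)
print(r.get_opening(),r.get_finger_force(),np.round(r.get_contact_force(),1),r.get_t())
E
```

```text
[  8.9   8.  -25.6]
40.9333 [0.1 0.5 0.2]
0.04923993627896849 32.26145803928375 [-0.9 -0.6  4.4] 41.3083
```

The lid is caught. The knob's arms are gripped (opening 49 mm, matching the 50 mm span), so I'll turn it a quarter and go back to the handle.

```bash
python3 - <<'E'
from h import *
from bench import r,claw,imaging
import cv2
K=lambda z:C(-.08,-.075,z)
for a in np.radians([30,60,89]):
    r.move_to(K(.107),ori(0,np.pi/2-a));print(np.round(r.get_wrist_torque(),2),np.round(r.get_contact_force(),1),r.get_opening())
t=imaging.get_image("wrist")
claw.gripper_to(.08);r.movel(K(.17),rate=.25)
P,o=hand(0,.15,.07);claw.gripper_to(.055);r.move_to(P,o)
P,o=hand(0,.15);r.movel(P,rate=.15)
claw.gripper_to(0,f_grip=40)
print(r.get_t(),r.get_opening(),r.get_contact_force())
for th in(.02,.035,.05):
    P,_=hand(th,.15);r.movel(P,rate=.05);f=np.array(r.get_contact_force());print(th,f.round(1))
    if f[2]<-18:break
print(r.get_t())
E
```

```text
[-0.1  -0.03 -0.01] [ 0.3 -0.8  6.7] 0.04962176940578692
[-0.1  -0.17  0.  ] [2.2 0.2 6.1] 0.0494477106471592
[ 0.01 -0.25  0.  ] [2.2 0.5 6.1] 0.049182044518332135
46.85 0.008609019448227805 [ 2.4648213  -1.56567948  4.08780911]
0.02 [ 5.3  2.4 -5.6]
0.035 [ 6.   2.5 -7.1]
0.05 [ 4.7  2.7 -7. ]
47.6
```

It's free, with a steady 7 N. I'll raise the lid along its arc to 35°.

```bash
python3 - <<'E'
from h import *
from bench import r,claw,imaging
import cv2
for th in np.linspace(.05,.61,9)[1:]:
    P,o=hand(th,.15-.3*(th-.05)/.56);r.movel(P,rate=.06,rotation=o);f=np.array(r.get_contact_force());print(round(th,2),f.round(1),round(r.get_opening(),4),round(r.get_t(),1))
    if np.linalg.norm(f)>45:break
r.dwell(.4);print(r.get_contact_force(),r.get_finger_force(),r.get_t())
s=imaging.get_image("scene")["color"][150:330,220:480,::-1]
w=imaging.get_image("top")["color"][120:220,230:390,::-1]
cv2.imwrite("pics/a6.png",np.hstack([cv2.resize(s,(433,300)),cv2.resize(w,(367,300))]))
E
```

```text
0.12 [ 5.8  2.4 -7. ] 0.0081 48.0
0.19 [ 5.2  3.4 -7.8] 0.0083 48.4
0.26 [ 4.4  4.2 -8.8] 0.008 48.7
0.33 [ 3.9  3.2 -7.4] 0.0083 49.1
0.4 [ 3.4  2.1 -8.1] 0.0082 49.5
0.47 [-0.   1.9 -6.5] 0.0078 49.9
0.54 [-1.9  1.2 -6.2] 0.0082 50.2
0.61 [-4.4 -0.4 -2.2] 0.0081 50.6
[-4.78113163  0.30300883 -0.80763123] 39.51168894767761 51.0
```

View pics/a6.png

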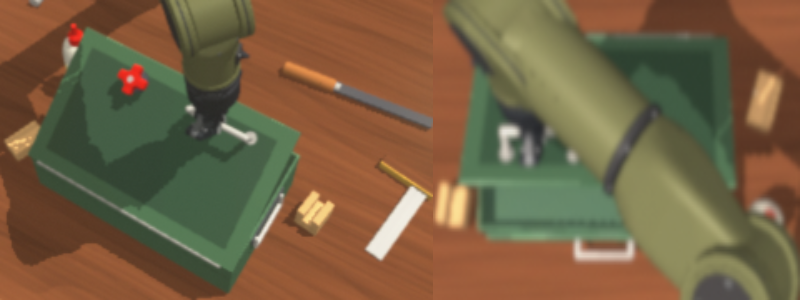

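The lid is up and the bar is gripped with 40 N. The drawer is shut and the other things are where they were. Handing in.

```bash
python3 -c "
from bench import hand_in;print(hand_in())"
```

```text
the job is handed in; nothing more can be done
None
```

The job is handed in: the drawer is pushed shut, the lid was caught so I freed it with a quarter turn of the knob, and it is held at about 35° by the gripper, with the other things on the bench seemingly undisturbed.

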